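# Open the ratchet jaw of a jar rail to its marker

## Robot

A 7-joint arm with a two-finger parallel gripper is mounted at the origin on a cart in front of the work surface, level with it; the furniture and walls round the work are solid. World frame = base frame: x ahead of the robot, y to its left, z up, the work surface at z = 0. Lengths are in m, angles in rad, forces in N, time in s.
With the tool pointing down it reaches from about 0.425 to 0.95 m from the base axis. Payload 4.7 kg.
Tool frame: the origin (TCP) lies between the finger pads; the fingertips stand 14 mm ahead of it and the grasp point (between the pads) lies 5 mm behind it (ctrl.tcp_to_tips is the distance from the TCP to the fingertips, in m); x points along the fingers, z is the direction in which the jaws open and shut, and the axes are right-handed (so a half turn about x gives the same grasp; the last joint's range is limited). The gripper opens to 87 mm and grips with 3 to 60 N. Pads are 19 mm wide; open, the fingers measure 117 mm over their backs; the gripper's body (75 mm by 190 mm) begins 51 mm behind the grasp point.
Start: joints at [1.094, 0.469, -0.049, 1.532, 0.024, 1.141, -0.082], TCP at [0.292, -0.608, 0.237] pointing down, gripper open.
Joint ranges: [-2.59, 2.59], [-0.33, 1.99], [-1.39, 1.29], [0.1, 2.45], [-1.04, 4.18], [0.21, 1.99], [-2.66, 2.66]. Speed limits (rad/s): [2.57, 2.57, 3.14, 3.14, 3.14, 3.14, 3.14].

## Interface

Orientations are given as a 3x3 rotation matrix whose columns are the frame's x, y, z axes.
In Python, from rig import ctrl, vision gives the robot as it stands.
- The arm moves only by the tool apply_moves, never from a script. Its argument "moves" is a list of rows, each a list of 7 numbers: the shift along the world's x, y, z in units of 30 mm (1.0 is 30 mm), then the turn, a rotation vector about the world's x, y, z in units of 8 degrees (1.0 is 8 degrees), then the closure in counts, from 0 (fully open) to 255 (shut). In form: [[tx, ty, tz, ax, ay, az, grip], ...]. A call has 1 to 5 rows; each row shifts and turns the commanded pose from where the row before left it; what a row does not reach is not made up. A row lasts 1/10 s, in which the tool goes at most 50 mm and 8.59 degrees, less where a joint would pass 70% of its speed; a pose out of reach is approached as far as the arm can. A call is refused whole if a number of a shift passes 1 or a number of a turn 1, either way. A call with a gripper value outside its range is refused whole. The fingers move at their own pace and stop on an object; "force" is the grip in N (left out, the last holds). Time passes only in rows, so rows that do not move let the fingers close. It gives the time, the measured TCP pose, the force and the opening at its end, in the units of the state.
- ctrl.get_obs(): the state, without advancing time (a new reading comes with each control period).
- vision.camera(name): name is "side" or "top"; returns a dict with "pixels" (400x640x3 uint8, red, green, blue), "range_z" (400x640 float32, m along the optical axis (not along the pixel's ray), 0 where there is no reading), "fx", "fy", "cx", "cy" (pixels), "dist" ([k1, k2, p1, p2, k3] as OpenCV has them; the pictures are not rectified), "R" (3x3) and "t" (3): a world point X has camera coordinates R X + t. Camera axes: x right, y down, z forward; pixel columns grow to the right and rows downward; lengths in m; the calibration is good to about 2 mm. A picture is of the moment at which its call begins.
- ctrl.job_done(): hands the job in, once; it reports no verdict.
The state is a dict: "clock": time; "joints": joint angles; "joint_vel": joint speeds; "joint_torque": joint torques, N m; "tcp_pos": TCP position; "orientation": TCP orientation; "ft_force": force on the tool from outside, world axes, zero at the start; "wrist_torque": the same for the moment, N m; "grip_width": finger opening in m.
Only numpy, scipy, OpenCV 4.12 (cv2) and the standard library are available. Lean on these libraries where they do the work, as an engineer would, in place of code of your own. Each camera call takes 0.05 s, during which the arm holds its last target. There are 200 camera calls.

## Task

Make room on the jar rail: press down the black release pad on the red sliding jaw and, keeping it pressed, push the jaw back along its bar, away from the spice jars, until the white pointer line on the jaw stands over the blue marker clip. Then take your fingers away so that the release springs back up and the jaw stays there. Use fingertips only: leave the clip, the spice jars and the tin standing where they are.

Things in the scene. Friction and masses are not known exactly. Their poses are not given: they have to be found in the camera images.
- rail: Jar rail screwed to the worktop: an aluminium bar 400 mm long, 34 mm wide, 46 mm high, ratchet teeth of 8 mm pitch on top, black feet. Origin on the worktop under the bar's middle; x away from the robot, z up, y along the bar from the grey fixed stop (y = -195 mm) to the black end cap (+205 mm), the way the jaw opens. Stop plates reach 92 mm to the front (-x), 68 mm high. Place and yaw change.
- slide (a joint): Position of the red sliding jaw along the bar, m: 0 most closed, 0.215 fully open, growing along the rail's +y. The jaw is 104 mm long and 54 mm wide. It slides with about 2 N of friction while the release is pressed; with the release up the ratchet blocks it the opening way (up to 8 mm of play) and lets it move only toward the jars.
- release (a joint): Angle of the release rocker, rad: 0 to 0.11 when up (depends on where the pawl lies on the teeth), 0.30 fully pressed; the pawl is clear of the teeth from 0.15. Sprung: about 2 N at first to 5 N fully pressed (6 N nearer the fin), at the pad's middle, which goes down about 10 mm in all; it springs back up when let go.
- pad (a point): Middle of the upper face of the black ribbed release pad on the jaw (36 mm across the bar, 42 mm along it), about 89 mm above the worktop when up, falling to about 78 mm when pressed. It lies on the jar side of the red fin, 20 mm along the rail's -y from the fin's face. Its outer (jar side) end goes down most.
- fin (a point): Middle of the face of the red upright fin on the jaw that looks toward the pad (rail -y), 106 mm above the worktop. The fin is 54 mm across the bar, 12 mm thick and its top is 121 mm above the worktop, 32 mm above the pad: fingertips that hold the pad down push against this face to carry the jaw along the rail's +y.
- pointer (a point): Middle of the white upright pointer line (5 mm wide, 46 mm tall) on the front side of the jaw, continued as a short white stripe on its top; moves with the jaw.
- clip (a point): Middle of the front of the blue marker clip on the front of the bar, 20 mm wide along the bar: the place for the pointer. The clip must stay where it is.
- spice_0_mid (a point): Centre, half-way up, of one of the two spice jars with dark lids (41 mm across, 105 mm tall) that stand in front of the bar between the grey fixed stop and the red jaw; which of them is nearer the jaw changes.
- spice_1_mid (a point): The same for the other spice jar.
- tin_mid (a point): Centre, half-way up, of a red tin (75 mm across, 58 mm tall) that waits in front of the far (+y) end of the bar.

How it is judged:
On the way, in this order (a step that is already met when the one before it is completed fails the run):
1. the release is pressed while the pointer is still short of the clip (value of joint release above 0.15 rad and y of pointer in the frame of clip below -0.02 m), for 0.1 s.
2. the jaw is pushed back until its pointer stands over the clip (y of pointer in the frame of clip between -0.01 and 0.01 m), for 0.2 s.
At the end, for the whole second after the job is handed in: the pointer stands within 10 mm of the middle of the clip along the bar, the release is up (below 0.15 rad), the jaw is at rest, and both jars and the tin stand within 25 mm of where they were (all of step 2 and value of joint release below 0.15 rad and velocity of joint slide between -0.01 and 0.01 m/s and distance of each of spice_0_mid, spice_1_mid, tin_mid from where it was at the start of the episode below 0.025 m); the robot touches nothing.
It fails at once if the marker clip is shifted (distance of clip from where it was at the start of the episode above 0.005 m).
It fails at once if a jar or the tin is lifted, tipped or pushed away (distance of any of spice_0_mid, spice_1_mid, tin_mid from where it was at the start of the episode above 0.03 m or angle between any of spice_0_mid, spice_1_mid, tin_mid's own z axis and vertical above 0.35 rad).
It fails at once if the jaw is forced over the ratchet: pushed back fast with the release up (value of joint release below 0.1 rad and velocity of joint slide above 0.15 m/s).
It also fails if it takes over 40 s, if anything falls off the work surface, if the arm or the gripper's body presses on something with over 40 N, if the wrist force passes 120 N, or if a joint passes its speed limit or range.

## Working session

There is one attempt and no reset: what is moved stays moved. The work goes in short steps, Python scripts to look and compute and a tool call to move; the robot and the scene stay as the last step left them, time stands still between calls to the robot, and variables do not carry over. Pictures are saved under pics/ and viewed, on a budget of 10 in all, crops included, one or two more only if the job needs it, and the job is handed in when it is done.

Besides the shell and the picture viewer there is one more tool, called after "Emit:" by a JSON object that holds its "fn" and its "kwargs", one argument or row to a line. apply_moves: Moves the arm, as the interface text tells. Its arguments: {"type":"object","properties":{"moves":{"type":"array","items":{"type":"array","items":{"type":"number"}}},"force":{"type":"number"}},"required":["moves"]}

```bash
mkdir -p pics; cat > h.py <<'E'
import numpy as np, cv2, pickle
from rig import ctrl, vision
def snap(n,tag):
    c=vision.camera(n); pickle.dump(c,open(f'pics/{tag}.pkl','wb'))
    cv2.imwrite(f'pics/{tag}.png',c['pixels'][:,:,::-1]); return c
def load(tag): return pickle.load(open(f'pics/{tag}.pkl','rb'))
def p3(c,u,v,r=1):
    K=np.array([[c['fx'],0,c['cx']],[0,c['fy'],c['cy']],[0,0,1]])
    x,y=cv2.undistortPoints(np.array([[[u,v]]],float),K,np.array(c['dist'],float))[0,0]
    w=c['range_z'][int(v)-r:int(v)+r+1,int(u)-r:int(u)+r+1]; z=np.median(w[w>0])
    return np.array(c['R']).T@(np.array([x*z,y*z,z])-np.array(c['t']))
E
python3 - <<'E'
from h import *
for n in('side','top'):
    c=snap(n,n+'0'); print(n,-np.array(c['R']).T@np.array(c['t']))
a=ctrl.get_obs(); print(a)
E
```

```text
side [ 0.5154968  -0.56214886  0.68888668]
top [0.35832793 0.20499796 0.99734386]
{'clock': 0.1, 'joints': array([ 1.09410187,  0.46934961, -0.04859801,  1.53358235,  0.02409913,
        1.14098256, -0.08228826]), 'joint_vel': array([-0.00027969, -0.00075826,  0.00061141, -0.00311529, -0.00129817,
        0.00018771,  0.00068543]), 'joint_torque': array([ 4.27172208e-04, -5.09172070e+01, -8.12852522e-02, -2.36829293e+01,
       -6.14644820e-02,  3.44471773e-02,  5.59737668e-05]), 'tcp_pos': array([ 0.29205242, -0.60797677,  0.23560855]), 'orientation': array([[-8.03613271e-04,  9.01385476e-01,  4.33016834e-01],
       [ 1.53920198e-03,  4.33017576e-01, -9.01384163e-01],
       [-9.99998493e-01, -5.78639087e-05, -1.73539298e-03]]), 'ft_force': array([-0.26296431,  0.16880352,  0.19438515]), 'wrist_torque': array([ 0.007622  ,  0.05160326, -0.01131717]), 'grip_width': 0.08697057127422235}
```

View pics/side0.png

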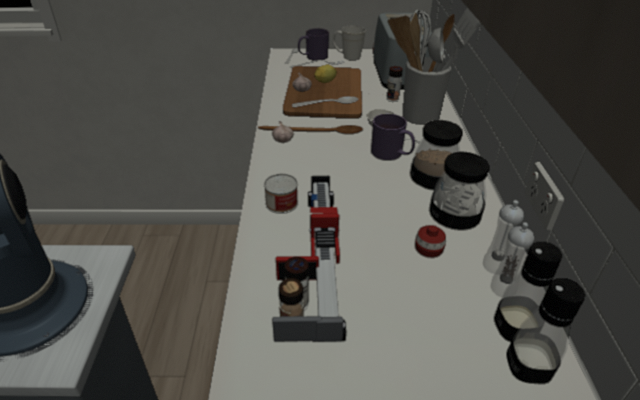

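View pics/top0.png

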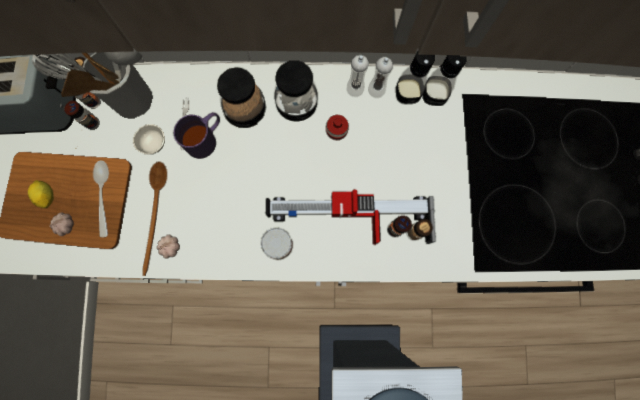

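The top view shows the rail from u=268 to 435 at v≈206. The fin is at u≈343, the pad at u≈366, and the blue clip at about (292,213). The jars are at about (400,226) and (421,230), and the tin at (277,243). I'll enlarge both views.

```bash
python3 - <<'E'
from h import *
t=cv2.imread('pics/top0.png')[180:260,260:445]; s=cv2.imread('pics/side0.png')[165:345,255:355]
a=cv2.resize(t,None,fx=4.3,fy=4.3,interpolation=2); cv2.imwrite('pics/t1.png',cv2.convertScaleAbs(a,alpha=1.3))
b=cv2.resize(s,None,fx=3.3,fy=3.3,interpolation=2)
cv2.imwrite('pics/s1.png',cv2.convertScaleAbs(b,alpha=1.5,beta=15))
E
```

```text
(no output)
```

View pics/t1.png

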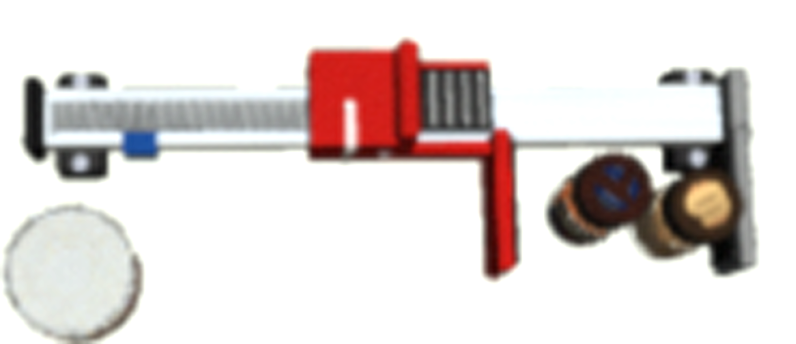

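View pics/s1.png

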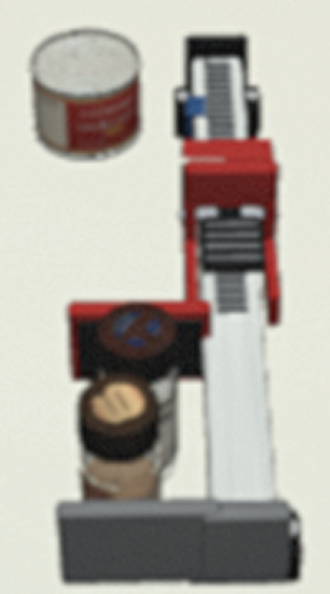

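```bash
python3 - <<'E'
from h import *
c=load('top0')
for n,(a,b) in dict(stripe=(350,110),stripebot=(350,145),clip=(141,143),clipL=(126,143),clipR=(156,143),pad=(455,98),padL=(425,98),padR=(486,98),padFar=(455,70),padNear=(455,126),fin=(407,60),fin2=(407,130),bar1=(70,115),bar2=(280,115),bar3=(520,115),bar4=(700,115),plate=(500,200),jarA=(615,190),jarB=(707,202),tin=(72,275)).items():
    print(n,np.round(p3(c,260+a/4.3,180+b/4.3),4))
s=load('side0')
print('side')
for n,(a,b) in dict(padtop=(232,245),finface=(232,185),clip=(196,105),stripe=(205,158),bar=(235,400)).items():
    print(n,np.round(p3(s,255+a/3.3,165+b/3.3),4))
# bar line fit in top: points with z 0.04-0.05 in the region
P=[]
for v in range(195,222):
  for u in list(range(272,330))+list(range(378,425)):
    p=p3(c,u,v,0) if c['range_z'][v,u]>0 else None
    if p is not None and .040<p[2]<.052: P.append(p)
P=np.array(P); y0=np.mean(P,0); print(len(P),y0)
for ys in np.arange(P[:,1].min(),P[:,1].max(),.04):
    q=P[(P[:,1]>=ys)&(P[:,1]<ys+.04)]; 
    if len(q)>5: print(np.round([q[:,1].mean(),q[:,0].min(),q[:,0].max(),q[:,0].mean()],4))
E
```

```text
stripe [0.5346 0.1426 0.0978]
stripebot [0.5155 0.1425 0.0968]
clip [0.5234 0.2579 0.0482]
clipL [0.5236 0.2665 0.0466]
clipR [0.524  0.2495 0.0457]
pad [0.5439 0.0842 0.0884]
padL [0.5433 0.101  0.0902]
padR [0.5441 0.0672 0.089 ]
padFar [0.5601 0.0838 0.0865]
padNear [0.5285 0.0843 0.0874]
fin [0.5578 0.1138 0.1195]
fin2 [0.5198 0.1141 0.1203]
bar1 [0.5394 0.299  0.0463]
bar2 [0.5407 0.1791 0.0487]
bar3 [0.5432 0.0412 0.046 ]
bar4 [ 0.5447 -0.0636  0.0459]
plate [0.4908 0.0569 0.0672]
jarA [0.4915 0.001  0.1055]
jarB [ 0.4857 -0.0489  0.1048]
tin [0.4473 0.2942 0.0541]
side
padtop [0.5442 0.0819 0.089 ]
finface [0.5445 0.1106 0.108 ]
clip [0.5259 0.2626 0.0463]
stripe [0.53   0.1482 0.0963]
bar [0.5448 0.0068 0.0464]
1426 [0.54119391 0.12677704 0.04669017]
[-0.0477  0.5287  0.5624  0.5452]
[-0.0075  0.5104  0.5618  0.5443]
[0.0306 0.5072 0.5613 0.544 ]
[0.1708 0.5258 0.5561 0.5403]
[0.1929 0.5235 0.556  0.5398]
[0.2322 0.5214 0.5556 0.5387]
[0.2719 0.5176 0.555  0.537 ]
[0.3019 0.5215 0.5541 0.5375]
```

Emit:
{"fn": "apply_moves", "kwargs": {
  "moves": [
    [0.335, 0.924, 0, 0, 0, 0.33, 255],
    [0.335, 0.924, 0, 0, 0, 0.33, 255],
    [0.335, 0.924, 0, 0, 0, 0.33, 255],
    [0.335, 0.924, 0, 0, 0, 0.33, 255],
    [0.335, 0.924, 0, 0, 0, 0.33, 255]
  ]
}}

```text
clock: 0.6
tcp_pos: [0.3426, -0.4684, 0.2361]
orientation: [[-0.001, 0.778, 0.629], [0.001, 0.629, -0.778], [-1.0, 0.0, -0.001]]
ft_force: [-0.1, 0.0, 0.6]
grip_width: 0.0551
```

Emit:
{"fn": "apply_moves", "kwargs": {
  "moves": [
    [0.335, 0.924, 0, 0, 0, 0.33, 255],
    [0.335, 0.924, 0, 0, 0, 0.33, 255],
    [0.335, 0.924, 0, 0, 0, 0.33, 255],
    [0.335, 0.924, 0, 0, 0, 0.33, 255],
    [0.335, 0.924, 0, 0, 0, 0.33, 255]
  ]
}}

```text
clock: 1.1
tcp_pos: [0.3933, -0.3293, 0.2365]
orientation: [[-0.0, 0.612, 0.79], [0.0, 0.79, -0.612], [-1.0, 0.0, -0.0]]
ft_force: [0.4, -0.4, 0.6]
grip_width: 0.0148
```

Emit:
{"fn": "apply_moves", "kwargs": {
  "moves": [
    [0.335, 0.924, 0, 0, 0, 0.33, 255],
    [0.335, 0.924, 0, 0, 0, 0.33, 255],
    [0.335, 0.924, 0, 0, 0, 0.33, 255],
    [0.335, 0.924, 0, 0, 0, 0.33, 255],
    [0.335, 0.924, 0, 0, 0, 0.33, 255]
  ]
}}

```text
clock: 1.6
tcp_pos: [0.4433, -0.1907, 0.2365]
orientation: [[0.0, 0.416, 0.91], [-0.0, 0.91, -0.416], [-1.0, -0.0, 0.0]]
ft_force: [0.2, -0.9, -0.3]
grip_width: 0.0004
```

Emit:
{"fn": "apply_moves", "kwargs": {
  "moves": [
    [0.335, 0.924, 0, 0, 0, 0.33, 255],
    [0.335, 0.924, 0, 0, 0, 0.33, 255],
    [0.335, 0.924, 0, 0, 0, 0.33, 255],
    [0.335, 0.924, 0, 0, 0, 0.33, 255],
    [0.335, 0.924, 0, 0, 0, 0.33, 255]
  ]
}}

```text
clock: 2.1
tcp_pos: [0.4934, -0.0521, 0.2366]
orientation: [[0.0, 0.197, 0.98], [-0.0, 0.98, -0.197], [-1.0, -0.0, 0.0]]
ft_force: [-0.6, -0.3, -0.2]
grip_width: 0.0004
```

Emit:
{"fn": "apply_moves", "kwargs": {
  "moves": [
    [0.335, 0.924, 0, 0, 0, 0.33, 255],
    [0.335, 0.924, 0, 0, 0, 0.33, 255],
    [0.335, 0.924, 0, 0, 0, 0.33, 255],
    [0.335, 0.924, 0, 0, 0, 0.33, 255],
    [0, 0, 0, 0, 0, 0, 255]
  ]
}}

```text
clock: 2.6
tcp_pos: [0.5338, 0.0625, 0.2368]
orientation: [[0.001, 0.009, 1.0], [0.003, 1.0, -0.009], [-1.0, 0.003, 0.001]]
ft_force: [-0.5, 0.8, 0.0]
grip_width: 0.0007
```

Emit:
{"fn": "apply_moves", "kwargs": {
  "moves": [
    [0.32, 0.85, 0, 0, 0, 0.2, 255],
    [0, 0, -1, 0, 0, 0, 255],
    [0, 0, -1, 0, 0, 0, 255],
    [0, 0, -1, 0, 0, 0, 255],
    [0, 0, -1, 0, 0, 0, 255]
  ]
}}

```text
clock: 3.1
tcp_pos: [0.5427, 0.0819, 0.1154]
orientation: [[0.0, -0.011, 1.0], [-0.001, 1.0, 0.011], [-1.0, -0.001, 0.0]]
ft_force: [0.5, -0.2, 0.6]
grip_width: 0.0005
```

Emit:
{"fn": "apply_moves", "kwargs": {
  "moves": [
    [0, 0, 0, 0, 0, 0, 255],
    [0, 0, 0, 0, 0, 0, 255]
  ]
}}

```text
clock: 3.3
tcp_pos: [0.543, 0.0823, 0.1169]
orientation: [[-0.0, -0.011, 1.0], [-0.0, 1.0, 0.011], [-1.0, -0.0, -0.0]]
ft_force: [0.9, 0.2, -0.1]
grip_width: 0.0004
```

```bash
python3 - <<'E'
from h import *
s=snap('side','s2')['pixels'][165:285,290:370,::-1]; t=snap('top','t2')['pixels'][160:250,290:445,::-1]
a=cv2.resize(s,None,fx=4,fy=4,interpolation=2);b=cv2.resize(t,None,fx=3,fy=3,interpolation=2)
im=np.zeros((480,320+465,3),np.uint8);im[:480,:320]=a;im[:270,320:]=b
cv2.imwrite('pics/c2.png',cv2.convertScaleAbs(im,alpha=1.5,beta=10))
E
```

```text
(no output)
```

View pics/c2.png

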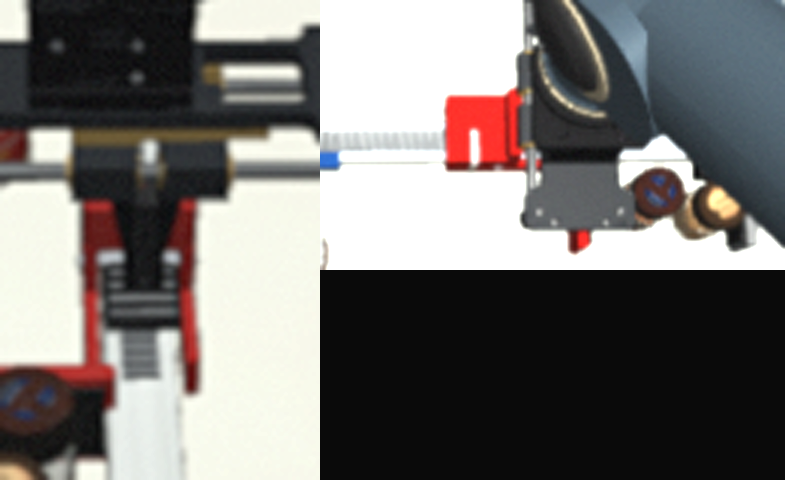

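Side crop: the closed fingers (u≈148) stand centred over the pad (u 100–180) on the jar side of the fin. Top crop: the stripe, clip and jars are all clear of the gripper. Next I press.

Emit:
{"fn": "apply_moves", "kwargs": {
  "moves": [
    [0, 0.17, -0.35, 0, 0, 0, 255],
    [0, 0, -0.1, 0, 0, 0, 255],
    [0, 0, -0.1, 0, 0, 0, 255],
    [0, 0, 0, 0, 0, 0, 255]
  ]
}}

```text
clock: 3.8
tcp_pos: [0.5434, 0.0867, 0.1004]
orientation: [[0.0, -0.01, 1.0], [-0.001, 1.0, 0.01], [-1.0, -0.001, 0.0]]
ft_force: [-1.2, -2.4, 4.3]
grip_width: 0.0007
```

Emit:
{"fn": "apply_moves", "kwargs": {
  "moves": [
    [0, 0, -0.1, 0, 0, 0, 255],
    [0, 0, 0, 0, 0, 0, 255],
    [0, 0, 0, 0, 0, 0, 255]
  ]
}}

```text
clock: 4.1
tcp_pos: [0.5434, 0.0872, 0.0975]
orientation: [[0.001, -0.011, 1.0], [-0.0, 1.0, 0.011], [-1.0, -0.0, 0.001]]
ft_force: [-0.3, -1.6, 4.6]
grip_width: 0.0004
```

Emit:
{"fn": "apply_moves", "kwargs": {
  "moves": [
    [0, 0, -0.1, 0, 0, 0, 255],
    [0, 0, 0, 0, 0, 0, 255],
    [0, 0, 0, 0, 0, 0, 255]
  ]
}}

```text
clock: 4.4
tcp_pos: [0.5434, 0.0874, 0.0946]
orientation: [[0.001, -0.011, 1.0], [-0.0, 1.0, 0.011], [-1.0, -0.0, 0.001]]
ft_force: [-0.9, -1.2, 5.8]
grip_width: 0.0003
```

Emit:
{"fn": "apply_moves", "kwargs": {
  "moves": [
    [0, 0.1, 0, 0, 0, 0, 255],
    [0, 0.1, 0, 0, 0, 0, 255],
    [0, 0, 0, 0, 0, 0, 255]
  ]
}}

```text
clock: 4.7
tcp_pos: [0.5433, 0.094, 0.0947]
orientation: [[0.001, -0.011, 1.0], [0.0, 1.0, 0.011], [-1.0, 0.0, 0.001]]
ft_force: [-1.5, -0.1, 5.9]
grip_width: 0.0006
```

Emit:
{"fn": "apply_moves", "kwargs": {
  "moves": [
    [0, 0.1, 0, 0, 0, 0, 255],
    [0, 0.1, 0, 0, 0, 0, 255],
    [0, 0.1, 0, 0, 0, 0, 255],
    [0, 0, 0, 0, 0, 0, 255]
  ]
}}

```text
clock: 5.1
tcp_pos: [0.5431, 0.1031, 0.0946]
orientation: [[0.0, -0.011, 1.0], [0.0, 1.0, 0.011], [-1.0, 0.0, 0.0]]
ft_force: [-1.4, 0.1, 6.1]
grip_width: 0.0006
```

```bash
python3 - <<'E'
from h import *
s=snap('side','s3')['pixels'][165:285,290:370,::-1]; t=snap('top','t3')['pixels'][160:250,260:415,::-1]
a=cv2.resize(s,None,fx=4,fy=4,interpolation=2);b=cv2.resize(t,None,fx=3,fy=3,interpolation=2)
im=np.zeros((480,320+465,3),np.uint8);im[:480,:320]=a;im[:270,320:]=b
cv2.imwrite('pics/c3.png',cv2.convertScaleAbs(im,alpha=1.5,beta=10))
E
```

```text
(no output)
```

View pics/c3.png

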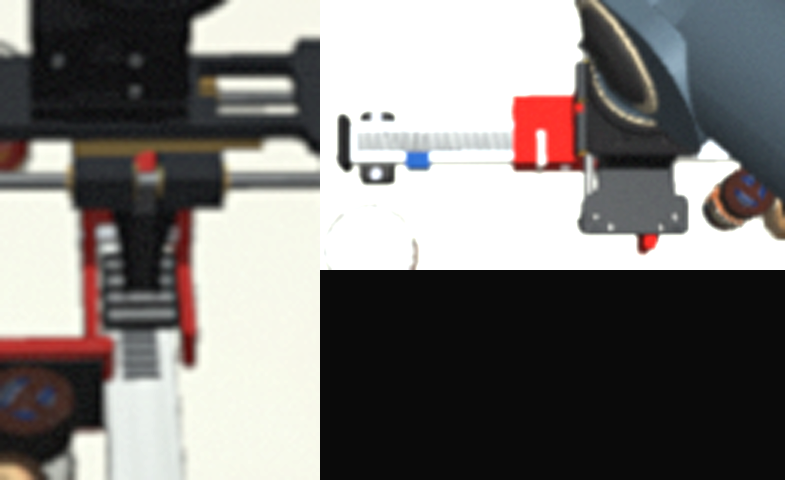

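The pad is pressed (tilted in the side crop) and the jaw travels with the fingers. In the top crop the stripe is now at about (541,145) and the clip at (418,158).

```bash
cat >> h.py <<'E'
def ptr(tag):
    c=load(tag); im=c['pixels'].astype(int); 
    # clip: blue centroid; stripe: white pixels with red to both sides at height ~.097
    b=(im[...,2]>im[...,0]+50)&(im[...,2]>im[...,1]+25); b[:195]=0;b[225:]=0;b[:,:270]=0;b[:,310:]=0
    v,u=np.nonzero(b); cl=p3(c,u.mean(),v.mean())
    P=[]
    for vv in range(198,216):
        for uu in range(275,360):
            if c['range_z'][vv,uu]>0 and im[vv,uu,1]>100 and im[vv,uu-4,0]>im[vv,uu-4,1]+60 and im[vv,uu+4,0]>im[vv,uu+4,1]+60:
                p=p3(c,uu,vv)
                if .09<p[2]<.105: P.append(p)
    P=np.array(P); print('clip',cl.round(4),len(u),'stripe',P.mean(0).round(4),len(P))
    r=np.array([-.021,1]); print('along-bar ptr-clip', r@(P.mean(0)-cl)[:2])
E
python3 - <<'E'
from h import *
ptr('top0');ptr('t3')
E
```

```text
clip [0.524  0.2599 0.0483] 35 stripe [0.5286 0.1435 0.0972] 32
along-bar ptr-clip -0.11641424296649464
clip [0.5242 0.2597 0.0471] 36 stripe [0.527  0.1617 0.0969] 36
along-bar ptr-clip -0.09803221055123358
```

Emit:
{"fn": "apply_moves", "kwargs": {
  "moves": [
    [0, 0.15, 0, 0, 0, 0, 255],
    [-0.004, 0.17, 0, 0, 0, 0, 255],
    [-0.004, 0.17, 0, 0, 0, 0, 255],
    [-0.004, 0.17, 0, 0, 0, 0, 255],
    [-0.004, 0.17, 0, 0, 0, 0, 255]
  ]
}}

```text
clock: 5.7
tcp_pos: [0.5426, 0.1273, 0.0946]
orientation: [[0.0, -0.011, 1.0], [-0.001, 1.0, 0.011], [-1.0, -0.001, 0.0]]
ft_force: [-1.3, -2.0, 5.5]
grip_width: 0.0004
```

Emit:
{"fn": "apply_moves", "kwargs": {
  "moves": [
    [-0.004, 0.17, 0, 0, 0, 0, 255],
    [-0.004, 0.17, 0, 0, 0, 0, 255],
    [-0.004, 0.17, 0, 0, 0, 0, 255],
    [-0.004, 0.15, 0, 0, 0, 0, 255],
    [0, 0, 0, 0, 0, 0, 255]
  ]
}}

```text
clock: 6.2
tcp_pos: [0.5422, 0.1483, 0.0947]
orientation: [[0.001, -0.012, 1.0], [0.001, 1.0, 0.012], [-1.0, 0.001, 0.001]]
ft_force: [-0.9, -0.7, 5.2]
grip_width: 0.0004
```

```bash
python3 - <<'E'
from h import *
snap('top','t4');ptr('t4')
E
```

```text
clip [0.5241 0.2599 0.0469] 37 stripe [0.5264 0.2063 0.0974] 35
along-bar ptr-clip -0.05368555426590584
```

Emit:
{"fn": "apply_moves", "kwargs": {
  "moves": [
    [-0.004, 0.17, 0, 0, 0, 0, 255],
    [-0.004, 0.17, 0, 0, 0, 0, 255],
    [-0.004, 0.17, 0, 0, 0, 0, 255],
    [-0.004, 0.17, 0, 0, 0, 0, 255],
    [-0.004, 0.17, 0, 0, 0, 0, 255]
  ]
}}

```text
clock: 6.75
tcp_pos: [0.5417, 0.1727, 0.0946]
orientation: [[0.0, -0.011, 1.0], [-0.0, 1.0, 0.011], [-1.0, -0.0, 0.0]]
ft_force: [-1.0, -2.4, 5.3]
grip_width: 0.0004
```

Emit:
{"fn": "apply_moves", "kwargs": {
  "moves": [
    [-0.004, 0.17, 0, 0, 0, 0, 255],
    [-0.004, 0.17, 0, 0, 0, 0, 255],
    [-0.004, 0.17, 0, 0, 0, 0, 255],
    [-0.004, 0.17, 0, 0, 0, 0, 255],
    [0, 0.1, 0, 0, 0, 0, 255]
  ]
}}

```text
clock: 7.25
tcp_pos: [0.5412, 0.1966, 0.0947]
orientation: [[0.001, -0.011, 1.0], [0.0, 1.0, 0.011], [-1.0, 0.0, 0.001]]
ft_force: [-1.1, -1.9, 5.9]
grip_width: 0.0001
```

Emit:
{"fn": "apply_moves", "kwargs": {
  "moves": [
    [0, 0, 0, 0, 0, 0, 255]
  ]
}}

```text
clock: 7.35
tcp_pos: [0.5412, 0.1971, 0.0948]
orientation: [[0.001, -0.012, 1.0], [0.001, 1.0, 0.012], [-1.0, 0.001, 0.001]]
ft_force: [-1.3, -1.4, 5.2]
grip_width: 0.0005
```

```bash
python3 - <<'E'
from h import *
c=snap('top','t5')
cv2.imwrite('pics/c5.png',cv2.convertScaleAbs(cv2.resize(c['pixels'][165:265,255:415,::-1],None,fx=4.5,fy=4.5,interpolation=2),alpha=1.2))
ptr('t5')
E
```

```text
h.py:16: RuntimeWarning: Mean of empty slice.
  v,u=np.nonzero(b); cl=p3(c,u.mean(),v.mean())
  ret = ret.dtype.type(ret / rcount)
Traceback (most recent call last):
  File "h.py", line 16, in ptr
    v,u=np.nonzero(b); cl=p3(c,u.mean(),v.mean())
                          ~~^^^^^^^^^^^^^^^^^^^^^
  File "h.py", line 10, in p3
    w=c['range_z'][int(v)-r:int(v)+r+1,int(u)-r:int(u)+r+1]; z=np.median(w[w>0])
                   ~~~^^^
ValueError: cannot convert float NaN to integer
```

View pics/c5.png

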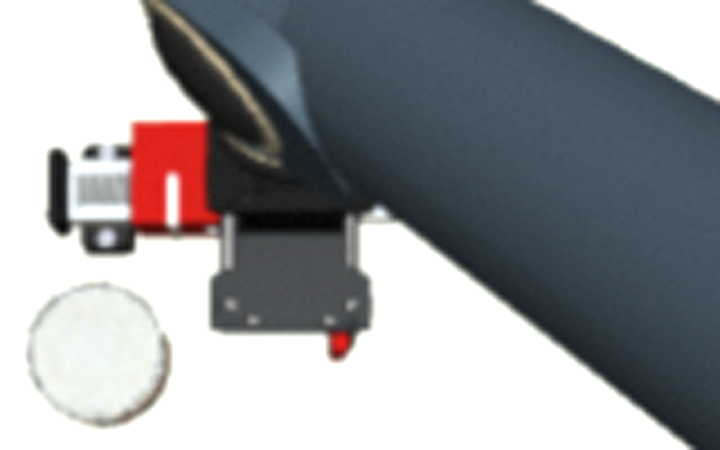

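The clip is now hidden under the jaw. The stripe is at (173,200) in the crop, so I'll compare it with the clip position measured earlier.

```bash
sed -i "s/v,u=np.nonzero(b); cl=.*/v,u=np.nonzero(b); cl=np.array([.524,.259,.047])/" h.py; python3 - <<'E'
from h import *
ptr('t5')
c=load('t5'); print(p3(c,293.4,209))
# clip edges from top0, row profile of blueness
c=load('top0'); im=c['pixels'].astype(int); print((im[211:216,284:302,2]-im[211:216,284:302,0]))
for u in(288,292,296): print(u,p3(c,u,213,0).round(4))
c=snap('side','s5'); cv2.imwrite('pics/cs5.png',cv2.convertScaleAbs(cv2.resize(c['pixels'][165:265,255:355,::-1],None,fx=6,fy=6,interpolation=2),alpha=1.5,beta=10))
E
```

```text
clip [0.524 0.259 0.047] 0 stripe [0.5249 0.255  0.0972] 35
along-bar ptr-clip -0.004067247219912587
[0.52489094 0.25400924 0.09751348]
[[ 15  16  15  17  40  77  88  90  89  89  89  80  45  23  16  16  14  15]
 [ 12  12  12  14  40  86  98  98  99 100 101  87  44  19  11  10  11  10]
 [  6   5   6   7  43  89  98  98  99  99 100  89  41  11   1   1   1   0]
 [  1  -3  -3   3  45  87  95  96  98  98  97  92  47   6  -3  -4  -4  -4]
 [ -1  -5  -4  -4  22  57  74  76  76  76  76  71  32   2  -5  -5  -7  -7]]
288 [0.5242 0.2697 0.0467]
292 [0.5237 0.2598 0.05  ]
296 [0.5245 0.2502 0.0461]
```

View pics/cs5.png

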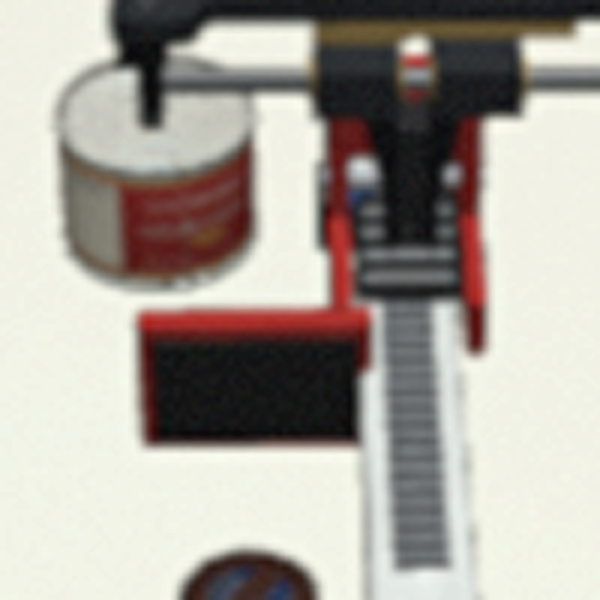

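The clip's edges (u 288–296) put its middle at y≈0.2598, so the pointer is about 4.5 mm short. The jaw overlaps nothing, and the gripper is well above the tin.

Emit:
{"fn": "apply_moves", "kwargs": {
  "moves": [
    [0, 0.08, 0, 0, 0, 0, 255],
    [0, 0.07, 0, 0, 0, 0, 255],
    [0, 0, 0, 0, 0, 0, 255],
    [0, 0, 0, 0, 0, 0, 255],
    [0, 0, 0, 0, 0, 0, 255]
  ]
}}

```text
clock: 7.95
tcp_pos: [0.5411, 0.2011, 0.0947]
orientation: [[0.001, -0.011, 1.0], [0.001, 1.0, 0.011], [-1.0, 0.001, 0.001]]
ft_force: [-0.9, -1.8, 5.2]
grip_width: 0.0005
```

```bash
sed -i "s/.524,.259,.047/.524,.2597,.047/" h.py; python3 - <<'E'
from h import *
snap('top','t6');ptr('t6')
E
```

```text
clip [0.524  0.2597 0.047 ] 0 stripe [0.5249 0.2596 0.0972] 35
along-bar ptr-clip -0.0001244734287371535
```

Emit:
{"fn": "apply_moves", "kwargs": {
  "moves": [
    [0, 0, 0.1, 0, 0, 0, 255],
    [0, 0, 0.1, 0, 0, 0, 255],
    [0, 0, 0.1, 0, 0, 0, 255],
    [0, 0, 0.15, 0, 0, 0, 255],
    [0, 0, 0.3, 0, 0, 0, 255]
  ]
}}

```text
clock: 8.5
tcp_pos: [0.5404, 0.1998, 0.1161]
orientation: [[-0.002, -0.011, 1.0], [-0.001, 1.0, 0.011], [-1.0, -0.001, -0.002]]
ft_force: [-0.1, -0.5, -0.5]
grip_width: 0.0005
```

Emit:
{"fn": "apply_moves", "kwargs": {
  "moves": [
    [0, 0, 1, 0, 0, 0, 255],
    [0, 0, 1, 0, 0, 0, 255],
    [0, 0, 1, 0, 0, 0, 255],
    [0, 0, 0.5, 0, 0, 0, 255],
    [0, -0.5, 0, 0, 0, 0, 255]
  ]
}}

```text
clock: 9.0
tcp_pos: [0.5417, 0.1878, 0.224]
orientation: [[0.005, -0.014, 1.0], [0.003, 1.0, 0.014], [-1.0, 0.003, 0.005]]
ft_force: [-0.1, -0.3, -0.4]
grip_width: 0.0005
```

Emit:
{"fn": "apply_moves", "kwargs": {
  "moves": [
    [0, -1, 0, 0, 0, 0, 255],
    [0, -1, 0, 0, 0, 0, 255],
    [0, -1, 0, 0, 0, 0, 255],
    [0, -1, 0, 0, 0, 0, 255],
    [0, 0, 0, 0, 0, 0, 255]
  ]
}}

```text
clock: 9.5
tcp_pos: [0.5401, 0.0582, 0.2192]
orientation: [[-0.004, -0.002, 1.0], [-0.004, 1.0, 0.002], [-1.0, -0.004, -0.004]]
ft_force: [-0.3, -0.9, -0.1]
grip_width: 0.0004
```

```bash
python3 - <<'E'
from h import *
c=snap('top','t7');ptr('t7'); print('joint_vel',abs(ctrl.get_obs()['joint_vel']).max())
s=snap('side','s7'); 
for n,q in (('top0',c),):
    a=load(n); print('tin',p3(a,276.7,244),p3(c,276.7,244))
im=np.zeros((500,780,3),np.uint8)
im[:,:380]=cv2.resize(s['pixels'][160:345,250:350,::-1],(380,500),interpolation=2)[:, :380]
im[:300,390:780]=cv2.resize(c['pixels'][180:260,260:364,::-1],(390,300),interpolation=2)
cv2.imwrite('pics/c7.png',cv2.convertScaleAbs(im,alpha=1.3,beta=5))
E
```

```text
clip [0.524  0.2597 0.047 ] 0 stripe [0.525  0.2596 0.0967] 33
along-bar ptr-clip -9.604877710878879e-05
joint_vel 0.051536694076020996
tin [0.44719834 0.29422865 0.05437815] [0.4471037  0.29413363 0.05538224]
```

View pics/c7.png

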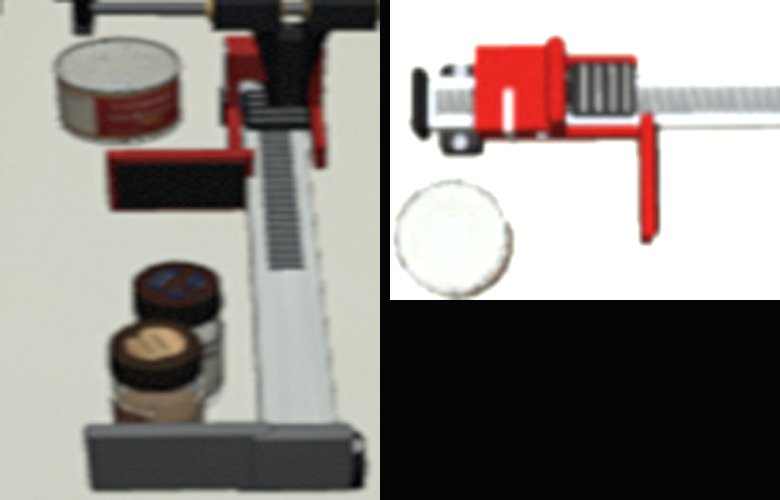

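The pointer stripe is at clip position, the jars and tin are upright where they were, and the fingers are clear. I'll let the arm settle, check the pad height and hand in.

Emit:
{"fn": "apply_moves", "kwargs": {
  "moves": [
    [0, 0, 0, 0, 0, 0, 255],
    [0, 0, 0, 0, 0, 0, 255],
    [0, 0, 0, 0, 0, 0, 255]
  ]
}}

```text
clock: 9.9
tcp_pos: [0.5409, 0.0665, 0.2214]
orientation: [[-0.0, -0.013, 1.0], [0.0, 1.0, 0.013], [-1.0, 0.0, -0.0]]
ft_force: [-0.7, 0.1, 0.3]
grip_width: 0.0002
```

```bash
python3 - <<'E'
from h import *
c=snap('top','t8');ptr('t8')
for a in(580,600,622): print('pad',p3(c,260+(a-390)/3.75,180+90/3.75).round(4))
s=load('side0'); s8=snap('side','s8')
for a,b in((136,330),(118,395)): print('jar',p3(s,255+a/3.3,165+b/3.3).round(4),p3(s8,255+a/3.3,165+b/3.3).round(4), abs(s['pixels'][245:335,272:315].astype(int)-s8['pixels'][245:335,272:315]).mean())
print(ctrl.get_obs()['clock']); ctrl.job_done()
E
```

```text
clip [0.524  0.2597 0.047 ] 0 stripe [0.5249 0.2596 0.0971] 33
along-bar ptr-clip -0.00011728458223977457
pad [0.5391 0.2142 0.0884]
pad [0.5395 0.2017 0.0873]
pad [0.5397 0.1879 0.0874]
jar [0.4932 0.0023 0.1044] [0.4932 0.0026 0.1041] 21.653574504737296
jar [ 0.4853 -0.0404  0.1035] [ 0.4854 -0.0413  0.1045] 21.653574504737296
10.0
the job is handed in; nothing more can be done
```

I pressed the release pad with the closed fingertips and pushed the jaw about 116 mm along the bar while holding the pad down. I then lifted straight up and backed away. The job was handed in at 10.0 s, and no verdict is reported.

**Last checks after letting go:**
- **Pointer:** it measures 0.1 mm from the middle of the clip along the bar. The jaw now hides the clip from above, so this uses the clip position measured at the start. Estimates of that position varied by about 2 mm within the top view, and the side view read up to about 3 mm further along. The jaw had not moved between the last readings.
- **Release:** it has sprung back, with the pad face at about 88 mm.
- **Jars and tin:** all are within 1 mm of where they started. The clip was not re-measured at the end, because it was hidden.
- **Robot:** the fingers are well clear, with about 0 N on the wrist beyond sensor noise.

**Disagreement:** a picture difference over the jar area was large (21.7). I put that down to the jaw plate having left that area, since the measured jar tops agree.

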